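# Clamp the almond jar in the one-handed board and unscrew its lid

## Robot

A 6-joint arm with a two-finger parallel gripper is mounted at the origin on the work surface. World frame = base frame: x ahead of the robot, y to its left, z up, the work surface at z = 0. Lengths are in m, angles in rad, forces in N, time in s.
With the tool pointing down it reaches from about 0.4 to 0.825 m from the base axis. Payload 7 kg.
Tool frame: the origin (TCP) lies between the finger pads; the fingertips stand arm.tip_extent ahead of it and the grasp point (between the pads) lies 3 mm ahead of it (arm.tip_extent is the distance from the TCP to the fingertips, in m); z points along the fingers, y is the direction in which the jaws open and shut (so a half turn about z gives the same grasp; the last joint's range is limited). The gripper opens to 88 mm and grips with 3 to 60 N. Pads are 19 mm wide; open, the fingers measure 130 mm over their backs; the gripper's body (78 mm by 193 mm) begins 47 mm behind the grasp point.
Start: joints at [1.584, 0.359, 0.012, 0, -1.224, -0.288], TCP at [0.183, 0.65, 0.249] pointing down, gripper open.
Joint ranges: [-3.07, 3.07], [-1.43, 2.12], [-1.02, 1.25], [-3.03, 1.67], [-3.05, -0], [-3.03, 3.03]. Speed limits (rad/s): [2.39, 2.39, 3.01, 3.14, 3.14, 3.14].

## Interface

Orientations are given as [roll, pitch, yaw] about the fixed x, y, z axes, in that order (R = Rz(yaw) Ry(pitch) Rx(roll)).
In Python, from station import arm gives the robot as it stands.
- The arm moves only by the tool servo_tool, never from a script. Its argument "steps" is a list that holds one entry, the list of rows, each a list of 5 numbers: the finger opening in mm, from 0 to 87.6, then the shift along the tool's x, y, z in mm, then the turn about the tool's z in degrees. A call has 1 to 8 rows; each row shifts and turns the commanded pose from where the row before left it, along the tool's axes as they then stand; what a row does not reach is not made up. A row lasts 1/8 s, in which the tool goes at most 62.5 mm and 10.7 degrees, less where a joint would pass 70% of its speed; a pose out of reach is approached as far as the arm can. A call is refused whole if a number of a shift passes 62.5 or a number of a turn 10.7, either way. A call with a gripper value outside its range is refused whole. The fingers move at their own pace and stop on an object; "squeeze" is the grip in N (left out, the last holds). Time passes only in rows, so rows that do not move let the fingers close. It gives the time, the measured TCP pose, the force and the opening at its end, in the units of the state.
- arm.get_state(): the state, without advancing time (a new reading comes with each control period).
- arm.grab_frame(name): name is "side" or "top" or "wrist"; returns a dict with "image" (400x640x3 uint8, red, green, blue), "z_map" (400x640 float32, m along the optical axis (not along the pixel's ray), 0 where there is no reading), "camera_matrix" (3x3 intrinsics, pixels), "dist_coeffs" ([k1, k2, p1, p2, k3] as OpenCV has them; the pictures are not rectified), "rvec" (rotation vector, rad) and "tvec" (3), from world to camera coordinates, as OpenCV has them. Camera axes: x right, y down, z forward; pixel columns grow to the right and rows downward; lengths in m; the calibration is good to about 2 mm. A picture is of the moment at which its call begins.
- arm.job_done(): hands the job in, once; it reports no verdict.
Trained networks look in a picture, given as the dict that the camera call returned (one of the last four; its "shot" number tells which), for a name from the list of things; names that differ only in an ending like _2 or _b are one class to them, and where a whole thing is asked for, a point or a joint stands for the part that bears it (a point fixed in the world has none). Each returns a list of dicts, best first, with "p" (0 to 1); they miss things now and then, are a little off and sometimes report something else, mostly with a low value. They report only what shows in the picture. A call takes as long as a camera call. They do not tell look-alikes from the thing itself.
- arm.search_frame(picture, thing): "extent" ([left, top, right, bottom] in pixels, round what is visible of it).
- arm.cut_out(picture, thing): "mask" (400x640 bool, what is visible of it) and "extent" ([left, top, right, bottom] in pixels, round what is visible of it).
- arm.landmark_of(picture, thing): "xy" ([column, row] in pixels: a listed point, or the origin of a listed thing).
The state is a dict: "t": time; "q": joint angles; "qd": joint speeds; "joint_efforts": joint torques, N m; "eef_pos": TCP position; "ee_rot": TCP orientation; "force": force on the tool from outside, world axes, zero at the start; "moment": the same for the moment, N m; "width": finger opening in m.
Only numpy, scipy, OpenCV 4.12 (cv2) and the standard library are available. Lean on these libraries where they do the work, as an engineer would, in place of code of your own. Each camera call takes 0.05 s, during which the arm holds its last target. There are 200 camera calls.

## Task

Open the jar of almonds on the one-handed preparation board: slide the teal jaw along its rods with a firm push until it pinches the jar tightly against the grey jaw, then unscrew the tight red lid anticlockwise, stop turning as soon as its threads come free, and lift it straight off. Finish while still holding the lid, level and just above the mouth of the jar (a centimetre or two clear, touching nothing else), with the jar still upright and pinched between the jaws. Leave everything else on the bench where it is.

Things in the scene. Friction and masses are not known exactly. Their poses are not given: they have to be found in the camera images.
- board: White one-handed preparation board fixed to the bench, top 22 mm above it. Origin: on the bench under the axis of the jar once seated in the fixed grey V jaw; z up, y = the way the teal jaw closes. Slab x -85..165, y -215..100 mm. Grey jaw at y 15..75 mm, 67 mm above bench. Two steel rods along y at x +-55 mm, 38 mm above bench, end bar at y -199 mm, 42 mm above bench.
- jaw: Teal sliding V jaw, 67 mm above the bench, rubber pads that give 2 mm; slides along the board's y, stays where left. About 10 N moves it; push with 20 to 25 N in all to pinch the jar well (about 10 N of pinch stays after letting go). Frame parallel to the board's; origin on the bench under the axis of a jar seated in its V: shut on the jar when it meets the board's; starts 45 to 70 mm short.
- push_point (a point): On the outer face (facing the board's -y) of the jaw's upright thumb plate, 67 mm above the bench: the place to push, towards +y. The plate is 46 mm wide, 12 mm thick, its top 92 mm above the bench; the face lies 86 mm behind (-y of) the jaw's origin.
- jar: Clear glass jar of almonds, 72 mm across, 95 mm high to its mouth, about 0.4 kg, standing loose on the board between the jaws; it slides and centres as the jaw closes. Origin: centre of its underside, z up. Unpinched, it just turns along with its lid.
- jar_mouth (a point): Centre of the jar's mouth, on its axis 95 mm above its underside. The jar's shoulder begins 3 mm below the closed lid's lower edge.
- lid: Red twist-off lid, 63 mm across, 16 mm high, tight (about 0.4 N m). Origin: centre of its lower edge, 86 mm above the jar's underside when closed; z up; x parallel to the jar's x when tight. Its four lugs come free after about 41 degrees anticlockwise from above (a springy liner pushes it up with 14 N), lift off up to 70 degrees, then the lugs meet the next threads. Sideways play 2 mm.
- lid_top (a point): Centre of the lid's top face, 16 mm above its lower edge.
- snack_box: Lime green lidded snack box, 100 x 75 x 61 mm, on the turntable. Bystander; origin under its centre.
- tumbler: Stainless steel tumbler, 76 mm across, 115 mm high, on the turntable. Bystander.
- container: Clear acrylic container with a white latch lid, 104 x 78 x 88 mm, on the turntable. Bystander.
- cup: Little black silicone cup, 64 mm across, 50 mm high, on the turntable. Bystander.
- mug: Blue ceramic mug, 82 mm across, 95 mm high, on the bench to the right. Bystander.
- mill: Dark wooden pepper mill, 54 mm across, 146 mm high, standing on the bench to the left, near the robot. Bystander.
Things that resemble listed ones, but are neither listed nor needed, are in the scene too. Of the things shaped like the lid, the red one is meant. Leave any pink look-alike of the jar alone.

How it is judged:
On the way, in this order (a step that is already met when the one before it is completed fails the run):
1. the jaw has been slid shut and pinches the jar in both jaws with more than 4 N (contact force between jaw and jar above 4 N and horizontal distance between each of jaw, jar and board below 0.006 m), for 0.2 s.
2. the lid has been turned out of its threads on the pinched jar (angle between the x axis of lid and the x axis of jar, either way round above 0.6 rad and contact force between jaw and jar above 2 N), for 0.1 s.
At the end, for the whole second after the job is handed in: Lid held level (11 degrees) in the fingers, lower edge 3 to 45 mm above the jar's mouth, within 20 mm of its axis, still, touching nothing else; jar upright on the board within 6 mm of its seat, pinched by the jaw with over 2 N, not touched by the robot (z of lid in the frame of jar between 0.098 and 0.14 m and horizontal distance between lid and jar below 0.02 m and angle between lid's own z axis and vertical below 0.2 rad and contact force between the fingers and lid above 1 N and contact force between lid and jar below 0.1 N and contact force between lid and board below 0.1 N and linear speed of lid below 0.03 m/s and angle between jar's own z axis and vertical below 0.1 rad and horizontal distance between jar and board below 0.006 m and height (world z) of jar below 0.027 m and contact force between jaw and jar above 2 N and contact force between the arm and jar below 0.5 N); the arm keeps its last pose, push and grip.
It fails at once if the lid is turned far on after it has come free (more than about 83 degrees from tight) (angle between the x axis of lid and the x axis of jar, either way round above 1.45 rad).
It fails at once if the jar is tipped or lifted off the board (angle between jar's own z axis and vertical above 0.25 rad or height (world z) of jar above 0.04 m).
It fails at once if a bystander is shifted by more than 20 mm (distance of any of snack_box, tumbler, container, cup, mug, mill from where it was at the start of the episode above 0.02 m).
It also fails if it takes over 58 s, if anything falls off the work surface, if the arm or the gripper's body presses on something with over 40 N, if the wrist force passes 120 N, or if a joint passes its speed limit or range.

## Working session

There is one attempt and no reset: what is moved stays moved. The work goes in short steps, Python scripts to look and compute and a tool call to move; the robot and the scene stay as the last step left them, time stands still between calls to the robot, and variables do not carry over. Pictures are saved under pics/ and viewed, and the job is handed in when it is done.

Besides the shell and the picture viewer there is one more tool, called after ">>>" in YAML: its name, and indented under it one key for each argument. servo_tool: Moves the arm, as the interface text tells. Its arguments: {"type":"object","properties":{"steps":{"type":"array","items":{"type":"array","items":{"type":"array","items":{"type":"number"}}}},"squeeze":{"type":"number"}},"required":["steps"]}

```bash
mkdir -p pics
cat > h.py <<'E'
import numpy as np,cv2
from station import arm
def save(p,n,box=None,s=1):
    im=p["image"]
    if box: im=im[box[1]:box[3],box[0]:box[2]]
    im=cv2.resize(im,None,fx=s,fy=s,interpolation=cv2.INTER_CUBIC)
    cv2.imwrite(f"pics/{n}.png",im[:,:,::-1])
def ray(p,uv):
    R=cv2.Rodrigues(np.array(p["rvec"],float))[0];t=np.array(p["tvec"],float).reshape(3)
    d=cv2.undistortPoints(np.array([[uv]],float),np.array(p["camera_matrix"],float),np.array(p["dist_coeffs"],float))[0,0]
    return -R.T@t, R.T@np.array([d[0],d[1],1.]),
def at_z(p,uv,z):
    c,d=ray(p,uv); return c+d*(z-c[2])/d[2]
def proj(p,X):
    return cv2.projectPoints(np.array(X,float).reshape(-1,3),np.array(p["rvec"],float),np.array(p["tvec"],float),np.array(p["camera_matrix"],float),np.array(p["dist_coeffs"],float))[0][:,0]
def cloud(p):
    z=p["z_map"];h,w=z.shape;u,v=np.meshgrid(np.arange(w),np.arange(h))
    d=cv2.undistortPoints(np.stack([u,v],-1).reshape(-1,1,2).astype(float),np.array(p["camera_matrix"],float),np.array(p["dist_coeffs"],float)).reshape(h,w,2)
    P=np.dstack([d*z[...,None],z]);R=cv2.Rodrigues(np.array(p["rvec"],float))[0]
    return (P-np.array(p["tvec"],float).reshape(3))@R
E
python3 - <<'E'
from h import *
s=arm.get_state();print(s,arm.tip_extent)
for n in ("side","top","wrist"):
    p=arm.grab_frame(n);save(p,n+"0");print(n,ray(p,(320,200)))
    for t in ("jar","lid","jaw","board","mill","mug"):
        print(t,[(np.round(r["extent"]),round(r["p"],2)) for r in arm.search_frame(p,t)])
    for t in ("lid_top","push_point","jaw","board","jar","jar_mouth"):
        print(t,[(np.round(r["xy"],1),round(r["p"],2)) for r in arm.landmark_of(p,t)])
E
```

```text
{'t': 0.0, 'q': array([ 1.58412478e+00,  3.59371784e-01,  1.10717450e-02, -3.70490003e-04,
       -1.22410943e+00, -2.88100486e-01]), 'qd': array([-0.00075077, -0.00147997, -0.00170768,  0.00044012,  0.0016593 ,
       -0.00071463]), 'joint_efforts': array([ 6.21360687e-04, -5.82716238e+01,  2.93050647e+01,  6.99710146e+00,
        7.03025493e-03, -1.55522353e-04]), 'eef_pos': array([0.18303913, 0.64923586, 0.24763437]), 'ee_rot': array([ 3.13994703e+00, -1.24460080e-04, -2.74898093e-01]), 'force': array([-0.40051551, -0.96480319,  0.35434498]), 'moment': array([ 0.01209881, -0.03470605, -0.01838183]), 'width': 0.08747104171526747} 0.022
side (array([ 0.16381796, -1.16214846,  0.78757893]), array([ 0.22566614,  0.84089163, -0.49208838]))
jar [(array([339., 218., 365., 244.]), 0.82), (array([296., 248., 327., 288.]), 0.71), (array([298., 185., 313., 217.]), 0.7)]
lid [(array([290., 236., 309., 256.]), 0.79), (array([340., 209., 358., 219.]), 0.46), (array([332., 208., 343., 216.]), 0.38)]
jaw [(array([339., 238., 381., 260.]), 0.9)]
board [(array([317., 218., 424., 285.]), 0.69), (arr
[... 1531 characters left out ...]
57.8, 171. ]), 0.88), (array([348.6, 219.6]), 0.78), (array([360.5, 177.9]), 0.71), (array([302.1, 169.7]), 0.57)]
push_point [(array([396.2, 169.6]), 0.9), (array([221.4, 170.9]), 0.35)]
jaw [(array([366. , 179.5]), 0.65)]
board [(array([354.2, 176.9]), 0.58), (array([358. , 176.7]), 0.41)]
jar [(array([282. , 205.6]), 0.85), (array([397.4, 224.7]), 0.81), (array([361. , 176.3]), 0.43)]
jar_mouth [(array([284.3, 198.3]), 0.73), (array([359.5, 172.5]), 0.63), (array([401.4, 221.4]), 0.58)]
wrist (array([0.26375982, 0.62813085, 0.38544474]), array([-0.29631167,  0.0778683 , -0.95193549]))
jar []
lid []
jaw []
board []
mill []
mug []
lid_top []
push_point []
jaw []
board []
jar []
jar_mouth []
```

Run:
```python
import cv2,numpy as np
a=cv2.imread("pics/side0.png")[140:350,230:480];b=cv2.imread("pics/top0.png")[110:290,200:500]
cv2.imwrite("pics/s1.png",cv2.resize(a,None,fx=2.8,fy=2.8));cv2.imwrite("pics/t1.png",cv2.resize(b,None,fx=2.6,fy=2.6))
```

```text
(no output)
```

View pics/s1.png

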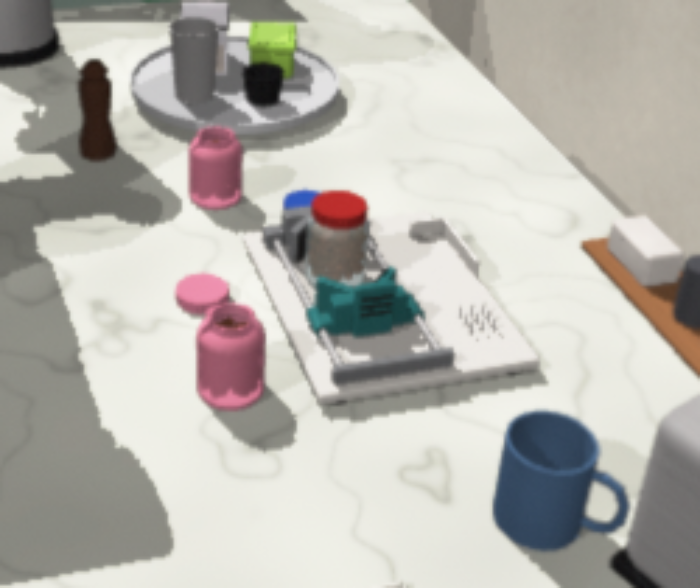

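View pics/t1.png

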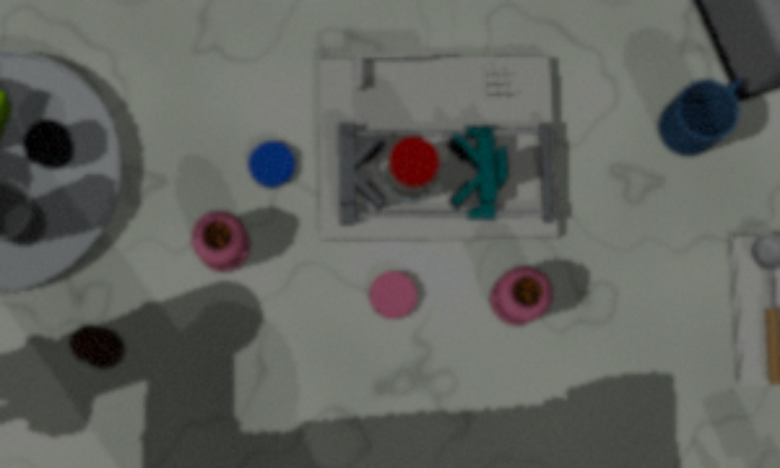

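The red lid on the clear jar is at top (359,172). Its look-alikes are the blue lid (304,173), the pink lid (352,224), and the pink jars (285,203) and (400,223), so I choose red. Next I measure it.

Run:
```python
from h import *
for n in("top","side"):
    p=arm.grab_frame(n);C=cloud(p);hsv=cv2.cvtColor(p["image"],cv2.COLOR_RGB2HSV)
    H,S,V=[hsv[...,i].astype(int) for i in range(3)]
    inb=(abs(C[...,0]-.55)<.3)&(abs(C[...,1])<.4)
    red=((H<6)|(H>174))&(S>190)&(V>70)&inb
    teal=(abs(H-88)<8)&(S>150)&inb
    for nm,m in(("red",red),("teal",teal)):
        P=C[m];print(n,nm,m.sum(),np.round(P.min(0),3),np.round(P.max(0),3),np.round(np.median(P,0),3))
        v,u=np.nonzero(m);print(u.mean(),v.mean(),np.round(at_z(p,(u.mean(),v.mean()),.124),4))
    if n=="top":
        m=(C[...,2]>.012)&(C[...,2]<.032)&(S<40)&inb&(C[...,0]>.35)
        m=cv2.morphologyEx(m.astype(np.uint8),cv2.MORPH_OPEN,np.ones((3,3)))
        P=C[m>0];r=cv2.minAreaRect(P[:,:2].astype(np.float32));print("slab",r,np.round(cv2.boxPoints(r),3))
```

```text
top red 258 [ 0.513 -0.158  0.114] [ 0.571 -0.102  0.134] [ 0.541 -0.128  0.124]
358.87984496124034 171.7248062015504 [ 0.5412 -0.1281  0.124 ]
top teal 397 [ 0.485 -0.247  0.016] [0.605 0.369 0.098] [ 0.544 -0.223  0.067]
381.14357682619647 174.88413098236776 [ 0.5308 -0.1998  0.124 ]
slab ((0.5543801188468933, 0.038156360387802124), (0.3171195089817047, 0.7235159873962402), 0.15560930967330933) [[ 0.395  0.399]
 [ 0.397 -0.324]
 [ 0.714 -0.323]
 [ 0.712  0.4  ]]
side red 159 [ 0.515 -0.16   0.114] [ 0.571 -0.102  0.128] [ 0.541 -0.137  0.124]
350.8805031446541 214.37735849056602 [ 0.5405 -0.1375  0.124 ]
side teal 251 [ 0.5   -0.253  0.03 ] [ 0.596 -0.189  0.094] [ 0.529 -0.238  0.052]
358.7051792828685 250.21912350597609 [ 0.5029 -0.3217  0.124 ]
```

>>> servo_tool:
  steps:
    - [[60,37.5,46.8,-6,0],[30,37.5,46.8,-6,0],[0,37.5,46.8,-6,0],[0,37.5,46.8,-6,0],[0,37.5,46.8,-6,0],[0,37.5,46.8,-6,0],[0,37.5,46.8,-6,0],[0,37.5,46.8,-6,0]]

```text
t: 3.05
eef_pos: [0.3706, 0.2061, 0.2973]
ee_rot: [-3.14, -0.001, -0.274]
force: [2.2, 0.5, 0.4]
width: 0.0132
```

>>> servo_tool:
  steps:
    - [[0,37.5,46.8,0,0],[0,37.5,46.8,0,0],[0,37.5,46.8,0,0],[0,37.5,46.8,0,0],[0,37.5,46.8,0,0],[0,37.5,46.8,0,0],[0,37.5,46.8,0,0],[0,0,0,0,10.6]]

```text
t: 4.05
eef_pos: [0.5347, -0.1822, 0.2954]
ee_rot: [3.14, 0.001, -0.466]
force: [-0.9, 0.3, -0.9]
width: 0.0005
```

>>> servo_tool:
  steps:
    - [[0,0,0,0,10.6],[0,0,0,0,10.6],[0,0,0,0,10.6],[0,0,0,0,10.6],[0,0,0,0,10.6],[0,0,0,0,10.6],[0,0,0,0,0]]

```text
t: 4.92
eef_pos: [0.534, -0.1786, 0.2966]
ee_rot: [-3.141, 0.0, -1.569]
force: [-0.7, -0.8, 0.4]
width: 0.0003
```

```bash
cat > look.py <<'E'
from h import *
import sys
p=arm.grab_frame("wrist");save(p,sys.argv[1]);s=arm.get_state();print(s["t"],s["q"].round(2),s["eef_pos"],s["ee_rot"])
C=cloud(p);hsv=cv2.cvtColor(p["image"],cv2.COLOR_RGB2HSV)
H,S,V=[hsv[...,i].astype(int) for i in range(3)]
red=((H<6)|(H>174))&(S>190)&(V>70);teal=(abs(H-88)<8)&(S>150)
for nm,m in(("red",red),("teal",teal)):
    P=C[m]
    if len(P)<50: continue
    if nm=="red": t=m&(abs(C[...,2]-.124)<.006)
    else: t=m&(C[...,2]>.083)&(C[...,2]<.1)
    Q=C[t];print(nm,m.sum(),np.round(np.percentile(Q,[1,50,99],axis=0),4).tolist())
    r=cv2.minAreaRect(Q[:,:2].astype(np.float32)*1000);print(r)
    if nm=="red": print("circ",cv2.minEnclosingCircle(Q[:,:2].astype(np.float32)*1000))
for t in("board","jaw","push_point","lid_top","jar_mouth"):
    print(t,[(np.round(r["xy"]),round(r["p"],2)) for r in arm.landmark_of(p,t)][:2])
E
python3 look.py w1
```

```text
4.975 [ 0.02  0.15 -0.16  0.   -1.26 -0.02] [ 0.53405163 -0.17865756  0.29665667] [-3.14142831e+00 -1.01620675e-05 -1.56569894e+00]
red 2278 [[0.5135, -0.1554, 0.1198], [0.5423, -0.1331, 0.1245], [0.5721, -0.1075, 0.1263]]
((541.2783203125, -128.45065307617188), (56.108787536621094, 63.1760368347168), 72.70689392089844)
circ ((542.7052612304688, -125.02689361572266), 31.94352149963379)
teal 3801 [[0.5257, -0.2459, 0.0885], [0.5473, -0.2404, 0.0922], [0.5688, -0.2343, 0.094]]
((547.32470703125, -240.1238555908203), (45.32653045654297, 11.730111122131348), 0.08325783163309097)
board []
jaw []
push_point [(array([305., 106.]), 0.77)]
lid_top [(array([432., 222.]), 0.95), (array([309., 237.]), 0.74)]
jar_mouth [(array([474.,  84.]), 0.65)]
```

View pics/w1.png

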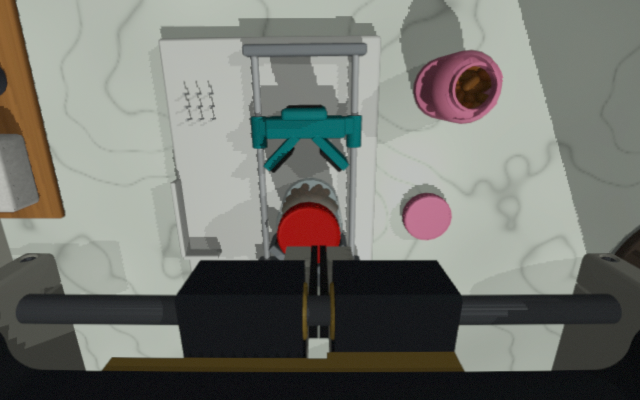

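>>> servo_tool:
  steps:
    - [[0,52,-7,0,0],[0,52,-7,0,0.3],[0,0,0,56,0],[0,0,0,56,0],[0,0,0,56,0],[0,0,0,45,0],[0,0,0,8,0],[0,0,0,0,0]]

```text
t: 6.22
eef_pos: [0.5488, -0.2829, 0.0763]
ee_rot: [-3.141, -0.0, -1.574]
force: [0.2, 0.6, 1.2]
width: 0.0004
```

```bash
python3 look.py w2
```

```text
6.275 [-0.16  0.42 -0.32  0.   -0.82  0.16] [ 0.54944759 -0.28301443  0.0773172 ] [-3.13947586e+00 -8.80753103e-04 -1.57415120e+00]
teal 181 [[0.5452, -0.2472, 0.083], [0.5478, -0.2465, 0.0833], [0.5522, -0.2461, 0.0838]]
((548.7466430664062, -246.653076171875), (1.175262212753296, 7.1203203201293945), 89.81388092041016)
board []
jaw [(array([322., 366.]), 0.68)]
push_point [(array([319., 333.]), 0.71)]
lid_top []
jar_mouth []
```

View pics/w2.png

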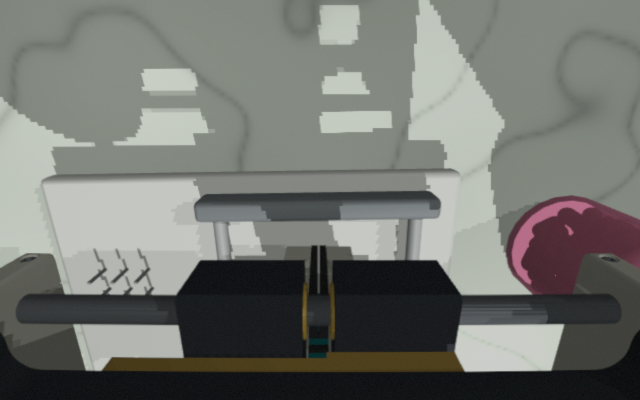

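>>> servo_tool:
  steps:
    - [[0,-20,0,0,0],[0,-10,0,0,0],[0,-10,0,0,0],[0,-10,0,0,0],[0,-8,0,0,0],[0,-5,0,0,0],[0,-4,0,0,0],[0,0,0,0,0]]

```text
t: 7.52
eef_pos: [0.548, -0.2162, 0.0762]
ee_rot: [3.141, -0.002, -1.574]
force: [-2.0, -7.7, 1.9]
width: 0.0006
```

>>> servo_tool:
  steps:
    - [[0,-4,0,0,0],[0,-4,0,0,0],[0,0,0,0,0]]

```text
t: 7.9
eef_pos: [0.5478, -0.2084, 0.0761]
ee_rot: [3.141, -0.002, -1.574]
force: [-2.2, -10.1, 1.3]
width: 0.0003
```

>>> servo_tool:
  steps:
    - [[0,-4,0,0,0],[0,0,0,0,0]]

```text
t: 8.15
eef_pos: [0.5478, -0.2044, 0.0761]
ee_rot: [3.14, -0.002, -1.574]
force: [-2.2, -10.0, 1.3]
width: 0.0003
```

>>> servo_tool:
  steps:
    - [[0,-4,0,0,0],[0,0,0,0,0]]

```text
t: 8.4
eef_pos: [0.5477, -0.2014, 0.0762]
ee_rot: [3.14, -0.003, -1.574]
force: [-2.1, -16.1, 0.6]
width: 0.0008
```

>>> servo_tool:
  steps:
    - [[0,-1.5,0,0,0],[0,0,0,0,0]]

```text
t: 8.65
eef_pos: [0.5478, -0.2009, 0.0762]
ee_rot: [3.14, -0.004, -1.574]
force: [-1.3, -22.7, -1.0]
width: 0.0003
```

>>> servo_tool:
  steps:
    - [[0,-0.6,0,0,0],[0,0,0,0,0],[0,0,0,0,0]]

```text
t: 9.02
eef_pos: [0.5477, -0.2007, 0.0762]
ee_rot: [3.14, -0.004, -1.574]
force: [-1.3, -24.8, -1.4]
width: 0.0006
```

>>> servo_tool:
  steps:
    - [[0,10,0,0,0],[0,15,0,0,0],[0,0,0,-50,0],[87,0,0,-55,0],[87,0,0,-55,0],[87,0,0,-55,0],[87,-50,0,0,0],[87,-50,0,0,0]]

```text
t: 10.02
eef_pos: [0.5489, -0.1216, 0.2915]
ee_rot: [-3.14, 0.001, -1.576]
force: [0.8, 0.1, 0.1]
width: 0.045
```

>>> servo_tool:
  steps:
    - [[87,-45,0,0,0],[87,0,0,0,0]]

```text
t: 10.28
eef_pos: [0.5491, -0.0749, 0.2909]
ee_rot: [-3.141, 0.001, -1.571]
force: [0.4, -0.4, 0.4]
width: 0.065
```

```bash
python3 look.py w3
```

```text
10.325 [ 0.22  0.13 -0.19 -0.   -1.25 -0.22] [ 0.54912744 -0.07613772  0.29086591] [-3.14109296e+00  4.05104143e-04 -1.57210015e+00]
red 3724 [[0.5172, -0.1356, 0.122], [0.5459, -0.1074, 0.1245], [0.5747, -0.0775, 0.1262]]
((546.277587890625, -106.73763275146484), (60.7762451171875, 61.61360168457031), 38.22684097290039)
circ ((545.4288940429688, -106.07628631591797), 31.853233337402344)
teal 4304 [[0.5257, -0.1896, 0.0884], [0.5468, -0.1835, 0.092], [0.568, -0.1784, 0.0942]]
((547.2015380859375, -183.9866180419922), (11.4193696975708, 43.554805755615234), 89.71698760986328)
board []
jaw []
push_point [(array([322.,  55.]), 0.81)]
lid_top [(array([307., 260.]), 0.95), (array([322., 152.]), 0.72)]
jar_mouth [(array([397., 337.]), 0.9)]
```

View pics/w3.png

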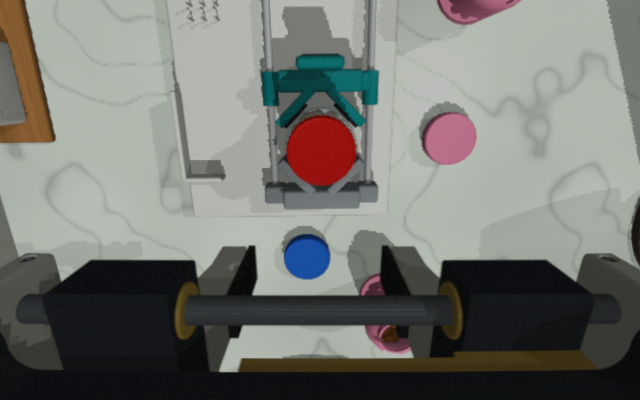

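>>> servo_tool:
  steps:
    - [[87,30,3,0,0],[87,0,0,40,0],[87,0,0,40,0],[87,0,0,40,0],[87,0,0,25,0],[87,0,0,14,0],[87,0,0,0,0]]

```text
t: 11.45
eef_pos: [0.5456, -0.1081, 0.131]
ee_rot: [3.14, -0.0, -1.576]
force: [-0.1, -0.4, 0.1]
width: 0.0872
```

Run:
```python
from h import *
s=arm.get_state();print(s["eef_pos"],s["ee_rot"],s["force"],s["moment"],s["width"])
p=arm.grab_frame("side");save(p,"s2",(290,170,430,290),5)
```

```text
[ 0.5456209  -0.10805163  0.13097726] [ 3.14008704e+00 -2.79861834e-04 -1.57580720e+00] [-0.07177776 -0.43048924  0.06166173] [ 0.06011525 -0.06657204  0.02664153] 0.08722253854950694
```

View pics/s2.png

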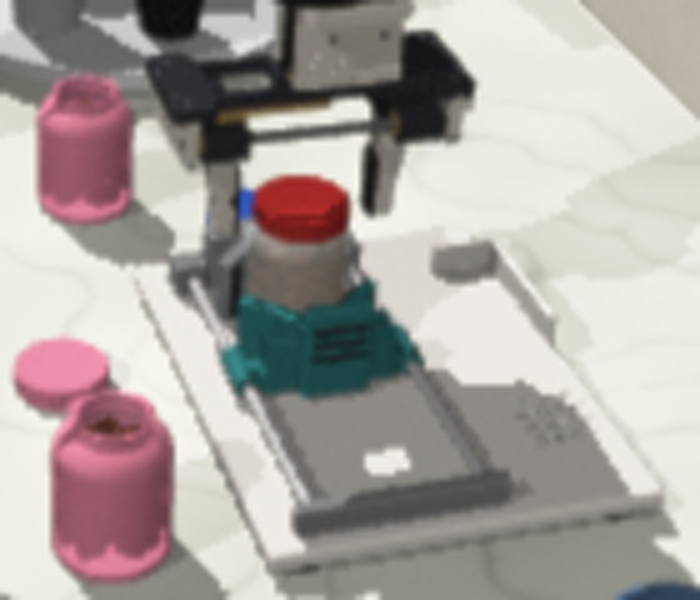

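Fingers straddle the lid (red, around pixel (300,205) in the crop). Next I correct 2 mm and close.

>>> servo_tool:
  steps:
    - [[75,-2,0,0,0],[60,0,0,0,0],[55,0,0,0,0],[55,0,0,0,0],[55,0,0,0,0]]
  squeeze: 20

```text
t: 12.12
eef_pos: [0.5468, -0.1054, 0.1322]
ee_rot: [-3.14, 0.0, -1.575]
force: [1.5, 1.4, 4.2]
width: 0.0626
```

>>> servo_tool:
  steps:
    - [[55,0,0,0,0],[55,0,0,0,0]]
  squeeze: 45

```text
t: 12.38
eef_pos: [0.5468, -0.1054, 0.1322]
ee_rot: [-3.14, -0.0, -1.575]
force: [3.0, 1.6, 6.6]
width: 0.062
```

```bash
cat > st.py <<'E'
from h import *
s=arm.get_state()
for k in("t","eef_pos","ee_rot","force","moment","width"):print(k,np.round(s[k],4))
E
python3 st.py
```

```text
t 12.375
eef_pos [ 0.5468 -0.1054  0.1322]
ee_rot [-3.1398 -0.     -1.5747]
force [2.9637 1.6368 6.5703]
moment [ 0.4653 -0.9616  0.0358]
width 0.062
```

>>> servo_tool:
  steps:
    - [[55,0,0,0,-5],[55,0,0,0,-5],[55,0,0,0,-5],[55,0,0,0,0]]

```text
t: 12.88
eef_pos: [0.5461, -0.1058, 0.1323]
ee_rot: [-3.141, -0.001, -1.312]
force: [0.0, -0.1, 8.1]
width: 0.0624
```

```bash
python3 st.py
python3 - <<'E'
from h import *
p=arm.grab_frame("side");save(p,"s3",(300,180,420,270),6)
E
```

```text
t 12.875
eef_pos [ 0.5461 -0.1058  0.1323]
ee_rot [-3.1412e+00 -6.0000e-04 -1.3117e+00]
force [ 0.016  -0.1323  8.1469]
moment [0.1    0.0476 0.2068]
width 0.0624
```

View pics/s3.png

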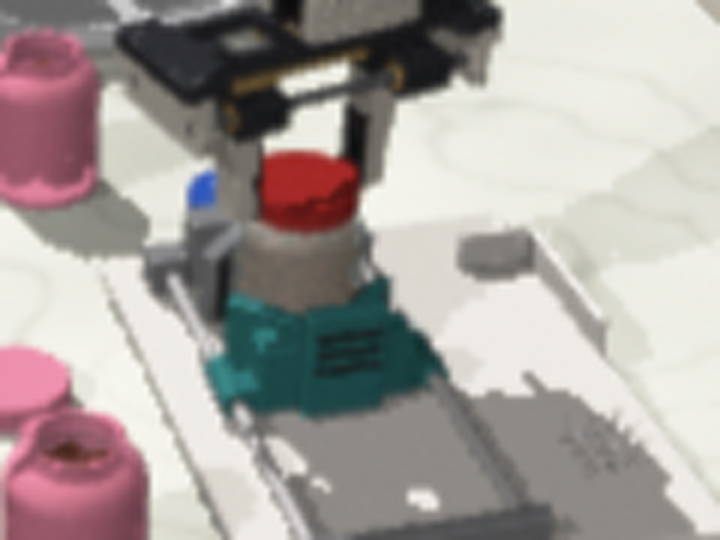

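>>> servo_tool:
  steps:
    - [[55,0,0,0,-5],[55,0,0,0,-5]]

```text
t: 13.18
eef_pos: [0.546, -0.1059, 0.1324]
ee_rot: [-3.141, -0.001, -1.136]
force: [-1.1, -0.5, 8.7]
width: 0.0621
```

```bash
python3 st.py
```

```text
t 13.175
eef_pos [ 0.546  -0.1059  0.1324]
ee_rot [-3.1413e+00 -7.0000e-04 -1.1359e+00]
force [-1.1225 -0.5482  8.7471]
moment [-0.0087  0.2151 -0.1776]
width 0.0621
```

>>> servo_tool:
  steps:
    - [[55,0,0,0,-5],[55,0,0,0,-5]]

```text
t: 13.42
eef_pos: [0.5461, -0.1059, 0.1326]
ee_rot: [-3.141, -0.001, -0.961]
force: [-1.0, -0.9, 10.8]
width: 0.062
```

```bash
python3 st.py
```

```text
t 13.425
eef_pos [ 0.5461 -0.1059  0.1326]
ee_rot [-3.1413e+00 -9.0000e-04 -9.6130e-01]
force [-0.9899 -0.9233 10.8371]
moment [-0.1056  0.2264 -0.1367]
width 0.062
```

>>> servo_tool:
  steps:
    - [[55,0,0,0,-5],[55,0,0,0,-5],[55,0,0,0,-5],[55,0,0,0,-1],[55,0,0,0,0]]

```text
t: 14.05
eef_pos: [0.5465, -0.1059, 0.133]
ee_rot: [-3.141, -0.002, -0.684]
force: [-0.0, -0.5, 12.5]
width: 0.0621
```

```bash
python3 st.py
python3 - <<'E'
from h import *
p=arm.grab_frame("side");save(p,"s4",(300,180,420,270),6)
p=arm.grab_frame("wrist");save(p,"w4")
E
```

```text
t 14.05
eef_pos [ 0.5465 -0.1059  0.133 ]
ee_rot [-3.1411e+00 -1.7000e-03 -6.8430e-01]
force [-0.0386 -0.4583 12.538 ]
moment [-0.1016  0.2458 -0.0117]
width 0.0621
```

View pics/w4.png

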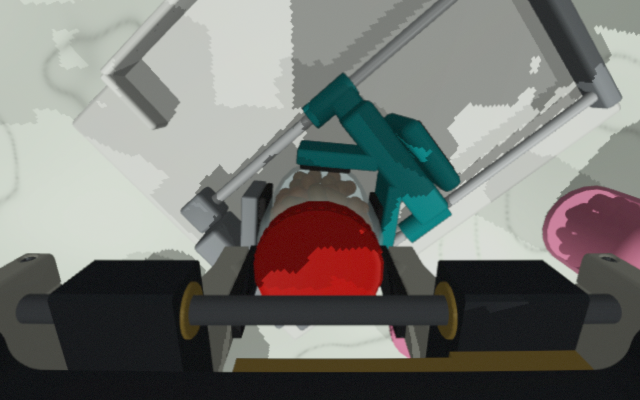

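The lid has turned 51°, the twist resistance is gone, and the liner pushes up with about 12.5 N. I lift gently first.

>>> servo_tool:
  steps:
    - [[55,0,0,-1.5,0],[55,0,0,-1.5,0],[55,0,0,0,0]]

```text
t: 14.52
eef_pos: [0.5454, -0.1056, 0.1346]
ee_rot: [3.141, 0.001, -0.685]
force: [-1.9, 1.0, 6.7]
width: 0.0621
```

>>> servo_tool:
  steps:
    - [[55,0,0,-2,0],[55,0,0,-2,0],[55,0,0,0,0]]

```text
t: 14.9
eef_pos: [0.5457, -0.1055, 0.1383]
ee_rot: [3.141, 0.001, -0.685]
force: [-0.9, 0.5, -0.3]
width: 0.0618
```

Free: no downward force remains. I lift on.

>>> servo_tool:
  steps:
    - [[55,0,0,-5,0],[55,0,0,-5,0],[55,0,0,-5,0],[55,0,0,-4,0],[55,0,0,0,0],[55,0,0,0,0],[55,0,0,0,0]]

```text
t: 15.78
eef_pos: [0.5458, -0.1055, 0.1573]
ee_rot: [3.141, 0.0, -0.685]
force: [0.4, -0.5, 0.1]
width: 0.0623
```

```bash
python3 st.py
python3 - <<'E'
from h import *
p=arm.grab_frame("side");save(p,"s5",(300,180,420,270),6)
for t in("lid","lid_top","jar_mouth","jar"):
    print(t,[(np.round(r["xy"],1),round(r["p"],2)) for r in arm.landmark_of(p,t)][:3])
print(proj(p,[[.546,-.1055,.117],[.546,-.1055,.022],[.546,-.1055,.148]]))
C=cloud(p);hsv=cv2.cvtColor(p["image"],cv2.COLOR_RGB2HSV);H,S,V=[hsv[...,i].astype(int) for i in range(3)]
m=((H<6)|(H>174))&(S>190)&(V>70)&(abs(C[...,1]+.1)<.06);print(np.round(np.percentile(C[m],[2,50,98],axis=0),3))
E
```

```text
t 15.775
eef_pos [ 0.5458 -0.1055  0.1573]
ee_rot [ 3.1413e+00  3.0000e-04 -6.8500e-01]
force [ 0.4317 -0.5097  0.1113]
moment [ 0.0263  0.0327 -0.0433]
width 0.0623
lid [(array([301.5, 246.7]), 0.79), (array([341.1, 213.8]), 0.46), (array([348.9, 205.5]), 0.44)]
lid_top [(array([352.8, 201.4]), 0.63), (array([301.2, 241.4]), 0.61), (array([339.9, 207.2]), 0.58)]
jar_mouth [(array([309.1, 186.1]), 0.96), (array([313.4, 252.2]), 0.8), (array([349.5, 212.3]), 0.56)]
jar [(array([302.8, 210. ]), 0.91), (array([348.8, 234.5]), 0.8)]
[[349.30236981 210.96252068]
 [347.63322091 235.33577879]
 [349.87268281 202.61660154]]
[[ 0.54  -0.139  0.143]
 [ 0.557 -0.127  0.148]
 [ 0.571 -0.091  0.151]]
```

View pics/s5.png

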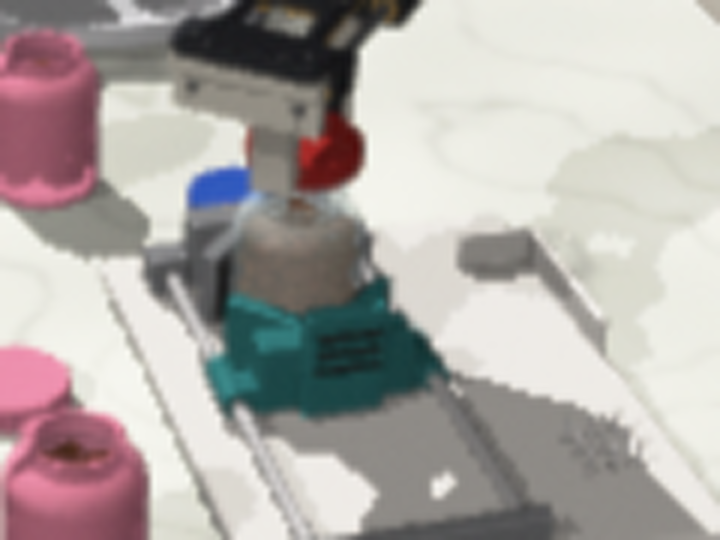

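The lid is lifted about 16 mm above the mouth, with jar and jaws unchanged. I check that it's level and hand in.

Run:
```python
from h import *
p=arm.grab_frame("wrist")
C=cloud(p);hsv=cv2.cvtColor(p["image"],cv2.COLOR_RGB2HSV);H,S,V=[hsv[...,i].astype(int) for i in range(3)]
m=((H<6)|(H>174))&(S>190)&(C[...,2]>.144)&(C[...,2]<.158);P=C[m];q=P-P.mean(0)
n=np.linalg.svd(q,full_matrices=False)[2][2];t=np.degrees(np.arccos(abs(n[2])));print(len(P),P.mean(0),"tilt",t)
if t<6: arm.job_done();print("done")
```

```text
9594 [ 0.55300171 -0.11069462  0.14946607] tilt 0.9464597566337716
the job is handed in; nothing more can be done
done
```

I opened the jar and handed the job in at about 16 s of the 58 s allowed; no verdict is reported back.

- **Pinch:** I pushed the teal jaw about 56 mm, up to about 25 N, until it met the jar. The jar sat centred between the jaws. I didn't measure the pinch left after letting go.
- **Lid:** I gripped the red lid at 45 N and turned it 51° anticlockwise. By then the twist resistance had gone and the liner was pushing up with about 12.5 N. I then lifted the lid straight up.
- **Last checks:**
  - The lid top is 0.149 m up, so its lower edge is about 16 mm above the mouth. Its tilt is 0.9°.
  - The outside force on the tool is under 1 N, and the grip opening is 62 mm.
  - The side view shows the jar upright and still between the jaws.
- **Not measured or unclear:**
  - I took the lid's angle from the tool's turn, assuming it didn't slip in the fingers.
  - One twist reading at 15° had an unexpected sign, but later ones looked right.
  - I didn't measure the bystanders again. The arm met no unexpected force.

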